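# Prise a stuck plate cover up evenly with a wedge

## Task

The press-fit cover is stuck down on the plate stage. Take the wedge tool from the low white tray and work its blade into the seam under the cover's left and right edges in turn, keeping the cover nearly level (neither edge ever more than 7 mm ahead of the other), until both edges stand at least 10 mm up from where they sit when fully closed. Use only the wedge on the stage, leave the loose pipette, tube and screw cap on the bench where they are, and lay the wedge back flat in the tray.

Things in the scene. Friction and masses are not known exactly. Their poses are not given: they have to be found in the camera images.
- stage: Plate stage bolted to the bench: grey foot 170 x 150 x 14 mm and a column that carries an aluminium ledge plate (160 mm in x, 168 mm in y, 8 mm thick) centred over it. Origin: centre of the foot's underside; z up; +y is its left, -y its right side. The column is locked at an UNKNOWN height: the ledge's flat top lies 70 to 88 mm above the bench and must be felt or seen.
- below_left (a point): Point at bench level straight below the cover's left underside edge (stage y = +60 mm, x = 0; stage axes). On the ledge sits the white cover with a clear window, 150 mm in x, 127 mm in y, 14 mm high. Closed, its underside is 3 mm above the ledge: an open seam 3 mm high. From the underside's edge a 45 degree bevel rises 4 mm outward to the side face at y = 63.6 mm.
- below_right (a point): The same below the right edge (stage y = -60 mm). The bare ledge is 20 mm wide beside the cover (stage y 64 to 84 mm, both sides). Beneath the cover a block of wells fills y within 22 mm of the middle, so a blade goes at most 38 mm in from an underside edge. The cover cannot slide; each edge takes about 7 N straight up to move, stays where it is left and stops at 13.4 mm.
- lift_left (a joint): How far the cover's left (+y) edge has been raised: angle in rad about the right underside edge, 0 = fully closed; lift in mm = 120 x value (10 mm = 0.0833). Independent of the right edge; may start up to 1.2 mm up. The edge stays where it is left, but a knock or about 5 N from above pushes it down again.
- lift_right (a joint): The same for the cover's right (-y) edge: angle in rad about the left underside edge, 0 = fully closed, lift in mm = 120 x value. Independent of the left edge; may start up to 1.2 mm up. The edge stays where it is left, but a knock or about 5 N from above pushes it down again.
- wedge_grip (a point): Centre of the wedge tool's black handle, 17 mm above its flat underside. +x to the blade tip, z up. Handle 75 (x) x 26 (y) x 34 mm high. Aluminium blade from x = 37.5 to 92.5 mm, 44 mm wide: underside flat, level with the handle's; top slopes from 22 mm thick at the handle to 2 mm at the tip, so 10 mm of push opens 3.6 mm. About 130 g. Starts flat in the tray, tip roughly to tray +x.
- tray: Low white tray fixed to the bench, left or right of the stage, 220 mm (x) x 140 mm (y) x 14 mm high outside, walls and floor 5 mm thick. Origin: centre of its underside.
- pipette: a white pipette about 220 mm long lying on the bench; origin at its underside; bystander, leave it alone
- tube: a capped centrifuge tube 120 mm long lying on the bench near the robot; origin at its underside; bystander, leave it alone
- screw_cap: a blue screw cap, 36 mm across and 15 mm high; origin at its underside; bystander, leave it alone
There are look-alikes about, which are no part of the job. What is shaped like the stage but blue or orange is not meant.

How it is judged:
By the outcome, as a careful person would: the job done as asked, in the order asked, and still so for the second after the job is handed in, with the robot touching nothing.
It also fails if it takes over 72 s, if anything falls off the work surface, if the arm or the gripper's body presses on something with over 40 N, if the wrist force passes 120 N, or if a joint passes its speed limit or range.

## Robot

A 7-joint arm with a two-finger parallel gripper is mounted at the origin on the work surface. World frame = base frame: x ahead of the robot, y to its left, z up, the work surface at z = 0. Lengths are in m, angles in rad, forces in N, time in s.
With the tool pointing down it reaches from about 0.35 to 0.9 m from the base axis. Payload 8.1 kg.
Tool frame: the origin (TCP) lies midway between the tips of the shut fingers; the grasp point (between the pads) lies behind it (arm.tcp_to_grasp is the z of the grasp point in the tool frame, in m); z points along the fingers, y is the line along which they close (so a half turn about z gives the same grasp; the last joint's range is limited). The gripper opens to 92 mm and grips with 3 to 60 N. Pads are 19 mm wide; open, the fingers measure 130 mm over their backs; the gripper's body (75 mm by 190 mm) begins 47 mm behind the grasp point.
Start: joints at [-1.255, 0.434, 0.025, 1.573, -0.012, 1.134, -0.075], TCP at [0.254, 0.571, 0.227] pointing down, gripper open.
Joint ranges: [-2.62, 2.62], [-0.44, 2.09], [-1.27, 1.32], [0.08, 2.57], [-1.32, 4.46], [0.12, 2], [-2.74, 2.74]. Speed limits (rad/s): [2.22, 2.22, 3.01, 3.01, 3.14, 3.14, 3.14].

## Interface

Orientations are given as a rotation vector (axis times angle).
In Python, from cell import readout, vision, arm gives the robot as it stands.
- The arm moves only by the tool carry_out, never from a script. Its argument "increments" is one flat list of numbers, 6 for each row, row after row: the shift along the world's x, y, z in mm, then the turn, a rotation vector about the world's x, y, z in rad. In form: [tx, ty, tz, wx, wy, wz, tx, ty, tz, wx, wy, wz, ...]. A call has 1 to 20 rows; each row shifts and turns the commanded pose from where the row before left it; what a row does not reach is not made up. A row lasts 1/8 s, in which the tool goes at most 62.5 mm and 10.7 degrees, less where a joint would pass 70% of its speed; a pose out of reach is approached as far as the arm can. A call with a gripper value outside its range is refused whole. "grip" is the closure, from 0 (fully open) to 1 (shut), set as the call begins (left out, the last holds). The fingers move at their own pace and stop on an object; "newtons" is the grip in N (left out, the last holds). Time passes only in rows, so rows that do not move let the fingers close. It gives the time, the measured TCP pose, the force, the opening and the grip force at its end, in the units of the state.
- readout.observe(): the state, without advancing time (a new reading comes with each control period).
- vision.get_image(name): name is "scene" or "top"; returns the picture (480x640x3 uint8, red, green, blue); there is no depth.
- vision.calibration(name): a dict with "fov_y" (degrees; the focal length in pixels is half the picture's height over the tangent of half this angle, whatever the lens; pixels are square), "cx", "cy" (the principal point, pixels), "k1" (the pictures are not rectified: a ray, as slopes to the right and down, at radius r is drawn at 1 + k1 r^2 times it, then the intrinsics apply), "pose" (4x4, takes a point from camera to world coordinates). Camera axes: x right, y up, looking along -z (the intrinsics and any distortion apply to the point x, -y, -z); pixel columns grow to the right and rows downward; lengths in m; the calibration is good to about 2 mm. A picture is of the moment at which its call begins. calibration takes no time and is no camera call.
- arm.sign_off(): hands the job in; it is judged then, once.
The state is a dict: "clock": time; "joints": joint angles; "dq": joint speeds; "joint_efforts": joint torques, N m; "position": TCP position; "ee_rot": TCP orientation; "force": force on the tool from outside, world axes, zero at the start; "ft_torque": the same for the moment, N m; "width": opening from 0.0 (shut) to 1.0 (fully open); "gripper_force": force on a finger pad.
Only numpy, scipy, OpenCV 4.12 (cv2) and the standard library are available. Lean on these libraries where they do the work, as an engineer would, in place of code of your own. Each camera call takes 0.05 s, during which the arm holds its last target. There are 200 camera calls.

## Working session

There is one attempt and no reset: what is moved stays moved. The work goes in short steps, Python scripts to look and compute and a tool call to move; the robot and the scene stay as the last step left them, time stands still between calls to the robot, and variables do not carry over. Pictures are saved under pics/ and viewed, at most 10 in all, crops included, and the job is handed in when it is done.

Besides the shell and the picture viewer there is one more tool, called in YAML: its name, and indented under it one key for each argument. carry_out: Moves the arm, as the interface text tells. Its arguments: {"type":"object","properties":{"increments":{"type":"array","items":{"type":"number"}},"grip":{"type":"number"},"newtons":{"type":"number"}},"required":["increments"]}

```bash
mkdir -p pics
cat > h.py <<'E'
import numpy as np, cv2
from cell import readout, vision, arm
def ray(name,u,v):
    c=vision.calibration(name); f=240/np.tan(np.radians(c['fov_y'])/2)
    d=np.array([(u-c['cx'])/f,(v-c['cy'])/f]); p=d.copy()
    for _ in range(30): p=d/(1+c['k1']*(p@p))
    T=np.array(c['pose']); r=T[:3,:3]@np.array([p[0],-p[1],-1]); return T[:3,3],r
def onz(name,u,v,z):
    o,r=ray(name,u,v); return o+r*(z-o[2])/r[2]
def proj(name,P):
    c=vision.calibration(name); f=240/np.tan(np.radians(c['fov_y'])/2)
    T=np.array(c['pose']); q=T[:3,:3].T@(np.array(P)-T[:3,3]); s=np.array([q[0],-q[1]])/-q[2]
    s=s*(1+c['k1']*(s@s)); return s[0]*f+c['cx'],s[1]*f+c['cy']
def snap(name,fn):
    im=vision.get_image(name)[:,:,::-1].copy(); cv2.imwrite('pics/'+fn,im); return im
E
python3 - <<'E'
from h import *
snap('top','t0.png');snap('scene','s0.png')
for n in('top','scene'):print(vision.calibration(n))
print(readout.observe(),arm.tcp_to_grasp)
E
```

```text
{'fov_y': 43.457989383669975, 'cx': 318.77308903387586, 'cy': 231.5160372744198, 'k1': -0.060624205584649225, 'pose': array([[-0.00929966,  0.99590404, -0.08993695,  0.38305056],
       [-0.99991699, -0.01006369, -0.00804541,  0.1002362 ],
       [-0.00891755,  0.08985467,  0.99591496,  1.59193889],
       [ 0.        ,  0.        ,  0.        ,  1.        ]])}
{'fov_y': 48.24800516726009, 'cx': 323.34740728260186, 'cy': 239.89928738284428, 'k1': -0.06361915538177344, 'pose': array([[-0.55434351, -0.72775525,  0.40382616,  0.99902968],
       [ 0.83217928, -0.49249765,  0.25480132,  0.40328059],
       [ 0.01345044,  0.47730322,  0.87863571,  1.11827551],
       [ 0.        ,  0.        ,  0.        ,  1.        ]])}
{'clock': 0.1, 'joints': array([-1.25461229,  0.43513818,  0.02495736,  1.57399151, -0.0116025 ,
        1.13401431, -0.07509327]), 'dq': array([ 0.00231854, -0.00155666,  0.00060106, -0.0010444 ,  0.00064774,
        0.00014007, -0.00083934]), 'joint_efforts': array([ 2.61452362e-03, -6.69125605e+01,  9.87794772e-01, -3.15142322e+01,
       -6.04384881e-02,  3.74442071e-02,  1.87301362e-05]), 'position': array([0.25400899, 0.57055475, 0.22603831]), 'ee_rot': array([-6.53066400e-01, -3.07278424e+00,  2.19189804e-03]), 'force': array([-0.25323155,  0.0014412 , -0.35740069]), 'ft_torque': array([ 0.00370655,  0.00226313, -0.01444353]), 'gripper_force': 0.0, 'width': 0.999078928335886} -0.0188
```

View pics/t0.png

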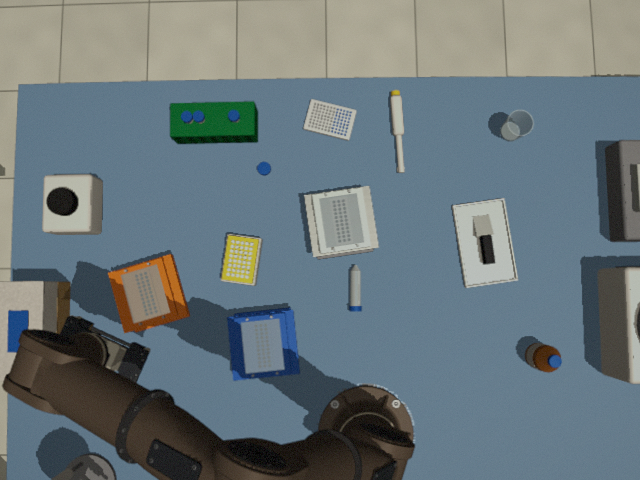

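View pics/s0.png

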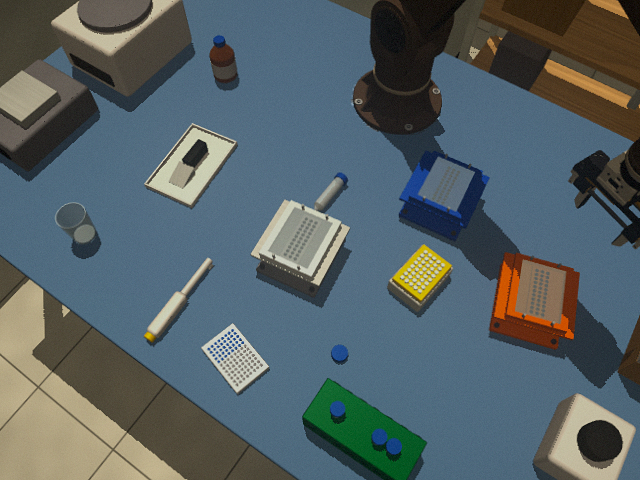

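The top view shows the stage at about (341,221), the tray at (485,242) with the wedge's black handle at (487,249) and its tip pointing up (+x). The tube is at (355,288), the pipette at (398,130) and the cap at (264,168). The blue and orange stages are decoys. I'll zoom in next.

Run:
```python
from h import *
t=cv2.imread('pics/t0.png');s=cv2.imread('pics/s0.png')
def c(im,x,y): return cv2.resize(im[y:y+75,x:x+100],(400,300),interpolation=cv2.INTER_CUBIC)
m=np.vstack([np.hstack([c(t,291,184),c(t,436,205)]),np.hstack([c(s,250,198-0),c(s,140,135)])])
cv2.imwrite('pics/m0.png',m)
```

```text
(no output)
```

View pics/m0.png

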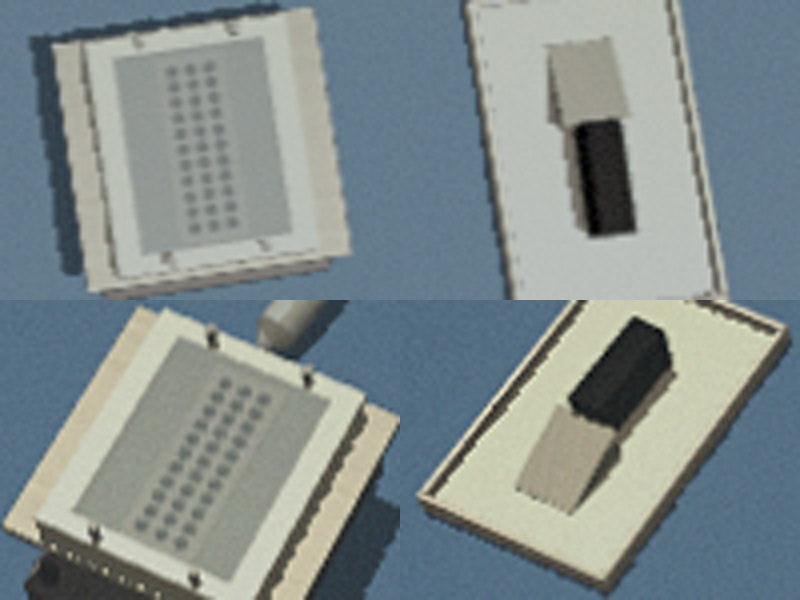

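The mosaic's zoomed views give clear ledge and cover corners and a clear wedge, with its tip up in the top view. I'll triangulate from both views.

```bash
cat >> h.py <<'E'
def tri(ut,us):
    o1,r1=ray('top',*ut);o2,r2=ray('scene',*us)
    A=np.stack([r1,-r2],1);s=np.linalg.lstsq(A,o2-o1,rcond=None)[0]
    a=o1+r1*s[0];b=o2+r2*s[1];return (a+b)/2,np.linalg.norm(a-b)
E
python3 - <<'E'
from h import *
np.set_printoptions(precision=4,suppress=True)
T=lambda x,y:(291+x/4,184+y/4)
S=lambda x,y:(250+x/4,198+(y-300)/4)
P={'ledge-y near':((353,255),(140,308)),'ledge-y far':((308,8),(5,528)),'ledge+y near':None,
'cov -y near':((322,250),(165,308)),'cov+y near':((118,277),(362,395)),'cov+y far':((83,42),(232,600)),'cov-y far':((278,15),(38,523))}
for k,v in P.items():
    if v: print(k,*tri(T(*v[0]),S(*v[1])))
# handle masks
for n,f,(x0,y0,x1,y1) in(('top','t0.png',(460,205,515,285)),('scene','s0.png',(160,130,225,195))):
    im=cv2.imread('pics/'+f)[y0:y1,x0:x1]; m=(im.max(2)<60).astype(np.uint8)
    nn,l,st,c=cv2.connectedComponentsWithStats(m);i=1+st[1:,4].argmax()
    ys,xs=np.where(l==i); pts=np.stack([xs+x0,ys+y0],1).astype(np.float32); r=cv2.minAreaRect(pts)
    print(n,st[i],r,onz(n,*r[0],.022),onz(n,*(c[i]+[x0,y0]),.022))
    if n=='top':
        d=cv2.PCACompute(pts,None)[1][0]; a=onz(n,*(np.array(r[0])-d*10),.022);b=onz(n,*(np.array(r[0])+d*10),.022);print('yaw pca',np.degrees(np.arctan2(*(a-b)[1::-1])),d)
M=lambda x,y:onz('top',436+(x-400)/4,205+y/4,.007)
print('tip',M(547,44),M(612,38))
# tray corners
for n,f,(x0,y0,x1,y1) in(('top','t0.png',(440,185,530,300)),):
    im=cv2.imread('pics/'+f)[y0:y1,x0:x1]; m=((im[:,:,2]>150)).astype(np.uint8)
    c=max(cv2.findContours(m,0,1)[0],key=cv2.contourArea); r=cv2.minAreaRect(c); r=((r[0][0]+x0,r[0][1]+y0),r[1],r[2])
    print(r,onz('top',*r[0],.012)); print([onz('top',*q,.012)[:2] for q in cv2.boxPoints(r)])
o=onz('top',355,288,0);print('tube',o, [x for x in dir(arm) if x[0]!='_'])
E
```

```text
ledge-y near [ 0.4768 -0.0385  0.0622] 0.005479786845496682
ledge-y far [ 0.6361 -0.0136  0.0653] 0.0024855218531662925
cov -y near [ 0.479  -0.0175  0.0833] 0.0046635028739167245
cov+y near [0.4642 0.1091 0.0845] 0.0011971244948265776
cov+y far [0.6126 0.1268 0.0978] 0.0051843717103889275
cov-y far [0.6292 0.0064 0.0821] 0.0016371988774764278
top [ 19  30  15  29 318] ((486.4299621582031, 249.00997924804688), (27.577165603637695, 11.596552848815918), 81.8698959350586) [ 0.4744 -0.3254  0.022 ] [ 0.4745 -0.3253  0.022 ]
yaw pca 6.160703299007866 [0.1393 0.9903]
scene [ 22  10  26  28 382] ((195.6941375732422, 153.37646484375), (14.552136421203613, 28.134130477905273), 39.09385681152344) [ 0.4686 -0.3245  0.022 ] [ 0.4691 -0.3252  0.022 ]
tip [ 0.5634 -0.2959  0.007 ] [ 0.567  -0.3395  0.007 ]
((485.17906951904297, 242.54522323608398), (84.23054504394531, 52.285091400146484), 80.67640686035156) [ 0.4921 -0.3253  0.012 ]
[array([ 0.5921, -0.2419]), array([ 0.6135, -0.3804]), array([ 0.393 , -0.4085]), array([ 0.3725, -0.2715])]
tube [0.3765 0.0191 0.    ] ['PlanningError', 'sign_off', 'tcp_to_grasp']
```

Run:
```python
from h import *
from scipy.optimize import least_squares
T=lambda x,y:(291+x/4,184+y/4)
S=lambda x,y:(250+x/4,198+(y-300)/4)
obs=[('top',T(353,255),(-80,-84,0)),('top',T(308,8),(80,-84,0)),('top',T(52,44),(80,84,0)),('top',T(92,292),(-80,84,0)),
('scene',S(140,308),(-80,-84,0)),('scene',S(5,528),(80,-84,0)),
('top',T(322,250),(-75,-63.5,17.5)),('top',T(118,277),(-75,63.5,17.5)),('top',T(83,42),(75,63.5,17.5)),('top',T(278,15),(75,-63.5,17.5)),
('scene',S(165,308),(-75,-63.5,17.5)),('scene',S(362,395),(-75,63.5,17.5)),('scene',S(232,600),(75,63.5,17.5)),('scene',S(38,523),(75,-63.5,17.5))]
def res(p):
    c,s=np.cos(p[3]),np.sin(p[3]);o=[]
    for n,uv,q in obs:
        X,Y,Z=np.array(q)/1e3; o+=list(np.subtract(proj(n,(p[0]+c*X-s*Y,p[1]+s*X+c*Y,p[2]+Z)),uv))
    return o
r=least_squares(res,[.546,.056,.075,.14],loss='soft_l1');print(r.x,np.degrees(r.x[3]));print(np.round(r.fun.reshape(-1,2),1))
```

```text
[0.54610997 0.05642997 0.06555389 0.1369767 ] 7.848187005439202
[[-1.1 -0.1]
 [ 0.5 -0. ]
 [-0.4  0.5]
 [-1.4  0.3]
 [-1.4 -0.3]
 [-1.6 -0.4]
 [-1.1 -0.1]
 [-0.2  0.6]
 [-0.1  0.7]
 [ 0.8  0.2]
 [-1.1  0.5]
 [-0.1 -0. ]
 [ 2.6  3.4]
 [-1.3 -0.9]]
```

carry_out:
  increments: [12,-50,0,0,0,0.0284,12,-50,0,0,0,0.0284,12,-50,0,0,0,0.0284,12,-50,0,0,0,0.0284,12,-50,0,0,0,0.0284,12,-50,0,0,0,0.0284,12,-50,0,0,0,0.0284,12,-50,0,0,0,0.0284,12,-50,0,0,0,0.0284,12,-50,0,0,0,0.0284,12,-50,0,0,0,0.0284,12,-50,0,0,0,0.0284,12,-50,0,0,0,0.0284,12,-50,0,0,0,0.0284,12,-50,0,0,0,0.0284,12,-50,0,0,0,0.0284,12,-50,0,0,0,0.0284,12,-46,0,0,0,0.0284,0,0,0,0,0,0]
  grip: 0.45
  newtons: 40

```text
clock: 2.48
position: [0.4695, -0.3289, 0.2263]
ee_rot: [0.138, -3.137, 0.003]
force: [0.6, 0.2, -1.0]
width: 0.549
gripper_force: 0.0
```

carry_out:
  increments: [2.5,4,-45,0,0,0,0,0,-45,0,0,0,0,0,-45,0,0,0,0,0,-35,0,0,0,0,0,-20,0,0,0,0,0,-14,0,0,0,0,0,-8,0,0,0,0,0,-5,0,0,0,0,0,0,0,0,0]

```text
clock: 3.6
position: [0.4728, -0.321, 0.0099]
ee_rot: [-0.145, 3.138, -0.0]
force: [0.4, -0.5, -0.5]
width: 0.551
gripper_force: 0.0
```

carry_out:
  increments: [0,0,0,0,0,0,0,0,0,0,0,0,0,0,0,0,0,0,0,0,0,0,0,0]
  grip: 1
  newtons: 50

```text
clock: 4.1
position: [0.4729, -0.3214, 0.0101]
ee_rot: [-0.145, 3.138, -0.001]
force: [-0.1, -1.7, 3.0]
width: 0.277
gripper_force: 49.9
```

carry_out:
  increments: [0,0,20,0,0,0,0,0,40,0,0,0,0,0,40,0,0,0,0,0,30,0,0,0,4,41.2,0,0,0,-0.117,4,41.2,0,0,0,-0.117,4,41.2,0,0,0,-0.117,4,41.2,0,0,0,-0.117,4,41.2,0,0,0,-0.117,4,41.2,0,0,0,-0.117,4,41.2,0,0,0,-0.117,4,41.2,0,0,0,-0.117,4,41.2,0,0,0,-0.117,4,41.2,0,0,0,-0.117,4,41.2,0,0,0,-0.117,4,41.2,0,0,0,-0.117,4,41.2,0,0,0,-0.117,0,0,0,0,0,0]

```text
clock: 6.35
position: [0.524, 0.2189, 0.1388]
ee_rot: [-2.051, -2.378, 0.001]
force: [-0.4, -0.6, -1.7]
width: 0.278
gripper_force: 50.0
```

Run:
```python
from h import *
t=snap('top','t1.png');s=snap('scene','s1.png')
o=readout.observe();print(o['position'],o['ee_rot'],o['force'],o['joints'],o['clock'],o['width'])
def c(im,x,y): return cv2.resize(im[y:y+150,x:x+100],(400,600),interpolation=cv2.INTER_CUBIC)
cv2.imwrite('pics/m1.png',np.hstack([c(t,250,150),c(s,280,150)]))
```

```text
[0.52424976 0.21449624 0.13936916] [ 2.05578993e+00  2.37526840e+00 -1.78530006e-03] [-0.23427109 -0.76023976 -1.9377958 ] [-1.13716331  0.59314993  0.98475492  1.87512825 -0.58681092  0.996759
  0.24941547] 6.45 0.2793974742543489
```

View pics/m1.png

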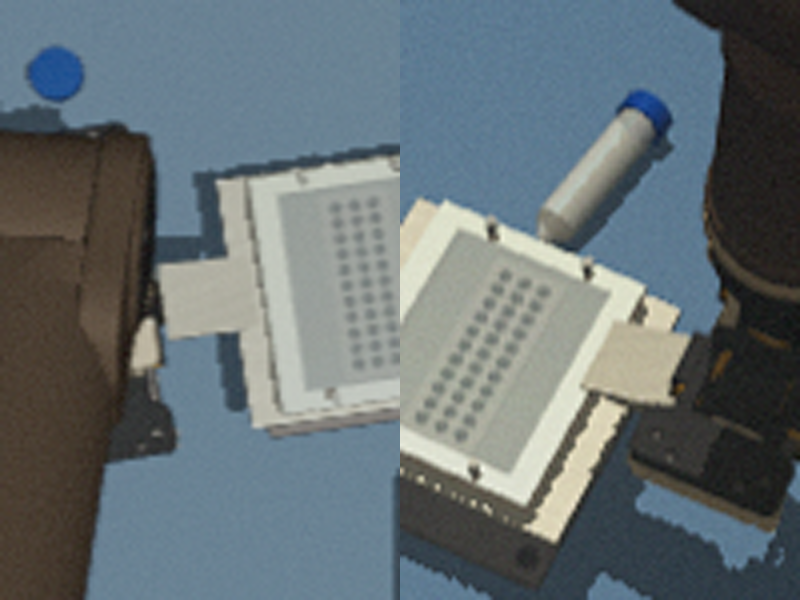

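The mosaic shows the wedge held level. The blade tip edge runs from about (333,230) to (326,246) in the scene view and is near (314,224) in the top view. Next I'll work out where the tip lies relative to the TCP.

```bash
cat >> h.py <<'E'
from scipy.spatial.transform import Rotation as R
C=np.array([.546,.056]);PSI=.137
ex=np.array([np.cos(PSI),np.sin(PSI)]);ey=np.array([-ex[1],ex[0]])
def st(p): d=np.asarray(p)[:2]-C; return np.round(1000*np.array([d@ex,d@ey]),1)
def head():
    o=readout.observe();M=R.from_rotvec(o['ee_rot']).as_matrix(); h=M[:,1]
    return o, np.degrees(np.arctan2(h[1],h[0]))-90, np.round(M[:,2],4)
E
python3 - <<'E'
from h import *
z=.136
print([st(onz('scene',*q,z)) for q in((333,230.5),(325.75,246.25))],'top',[st(onz('top',250+x/4,150+y/4,z)) for x,y in((250,262),(258,330))])
o,h,zz=head();print('tcp',st(o['position']),'wedge heading',h,'want',np.degrees(PSI)-90,zz)
E
```

```text
[array([-19.2,  70.1]), array([21.4, 72.6])] top [array([17.4, 69.2]), array([-24.4,  70.4])]
tcp [1.0e-01 1.6e+02] wedge heading -81.75226068413669 want -82.15047820670772 [-6.e-04 -1.e-03 -1.e+00]
```

carry_out:
  increments: [0,0,-15,0,0,-0.007,0,0,-15,0,0,0,0,0,-10,0,0,0,0,0,-6,0,0,0,0,0,-4,0,0,0,0,0,-2,0,0,0,0,0,-2,0,0,0,0,0,0,0,0,0]

```text
clock: 7.45
position: [0.5247, 0.2147, 0.0858]
ee_rot: [2.066, 2.366, 0.0]
force: [0.5, 0.4, -0.7]
width: 0.281
gripper_force: 49.9
```

carry_out:
  increments: [0,0,-1,0,0,0,0,0,-1,0,0,0,0,0,0,0,0,0]

```text
clock: 7.82
position: [0.5247, 0.2146, 0.0837]
ee_rot: [2.066, 2.366, -0.0]
force: [-0.1, -0.1, -1.0]
width: 0.281
gripper_force: 49.9
```

carry_out:
  increments: [0,0,-1,0,0,0,0,0,-1,0,0,0,0,0,0,0,0,0]

```text
clock: 8.2
position: [0.5246, 0.2146, 0.0816]
ee_rot: [-2.066, -2.366, 0.0]
force: [0.2, 0.6, -1.3]
width: 0.28
gripper_force: 49.9
```

carry_out:
  increments: [0,0,-1,0,0,0,0,0,-1,0,0,0,0,0,0,0,0,0]

```text
clock: 8.57
position: [0.5246, 0.2145, 0.0797]
ee_rot: [-2.066, -2.366, 0.0]
force: [0.3, 0.6, -1.0]
width: 0.282
gripper_force: 49.9
```

carry_out:
  increments: [0,0,-1,0,0,0,0,0,-1,0,0,0,0,0,0,0,0,0]

```text
clock: 8.95
position: [0.5246, 0.2146, 0.0776]
ee_rot: [-2.066, -2.366, 0.0]
force: [0.4, 0.1, -0.5]
width: 0.278
gripper_force: 49.9
```

carry_out:
  increments: [0,0,-0.7,0,0,0,0,0,-0.7,0,0,0,0,0,0,0,0,0]

```text
clock: 9.32
position: [0.5247, 0.2146, 0.0764]
ee_rot: [-2.066, -2.366, -0.0]
force: [-0.1, -0.1, 0.2]
width: 0.28
gripper_force: 50.0
```

carry_out:
  increments: [0,0,-0.7,0,0,0,0,0,-0.7,0,0,0,0,0,0,0,0,0]

```text
clock: 9.7
position: [0.5248, 0.2149, 0.0755]
ee_rot: [-2.066, -2.366, -0.001]
force: [-3.9, 2.0, 8.0]
width: 0.276
gripper_force: 50.0
```

carry_out:
  increments: [0,0,0.4,0,0,0,0.27,-1.98,0,0,0,0,0.27,-1.98,0,0,0,0,0.27,-1.98,0,0,0,0,0.27,-1.98,0,0,0,0,0.27,-1.98,0,0,0,0,0.27,-1.98,0,0,0,0,0,0,0,0,0,0]
  newtons: 60

```text
clock: 10.7
position: [0.5268, 0.2052, 0.076]
ee_rot: [-2.063, -2.367, -0.005]
force: [-0.9, 7.2, 6.8]
width: 0.282
gripper_force: 60.0
```

carry_out:
  increments: [0.27,-1.98,0,0,0,0,0.27,-1.98,0,0,0,0,0.27,-1.98,0,0,0,0,0,0,0,0,0,0]

```text
clock: 11.2
position: [0.527, 0.2039, 0.0763]
ee_rot: [-2.056, -2.368, -0.01]
force: [-5.6, 21.5, 12.7]
width: 0.28
gripper_force: 60.0
```

Run:
```python
from h import *
t=snap('top','t2.png');s=snap('scene','s2.png')
o,h,zz=head();print(o['position'],h,zz,o['force'],o['ft_torque'],st(o['position']))
def c(im,x,y): return cv2.resize(im[y:y+75,x:x+50],(400,600),interpolation=cv2.INTER_CUBIC)
cv2.imwrite('pics/m2.png',np.hstack([c(t,285,185),c(s,310,205)]))
```

```text
[0.52706419 0.20391848 0.0762878 ] -81.93928449009657 [-1.0e-04  8.8e-03 -1.0e+00] [-3.17751028 21.1634059  11.38563315] [ 3.90082548  1.04302668 -0.14175155] [  1.4 149.1]
```

View pics/m2.png

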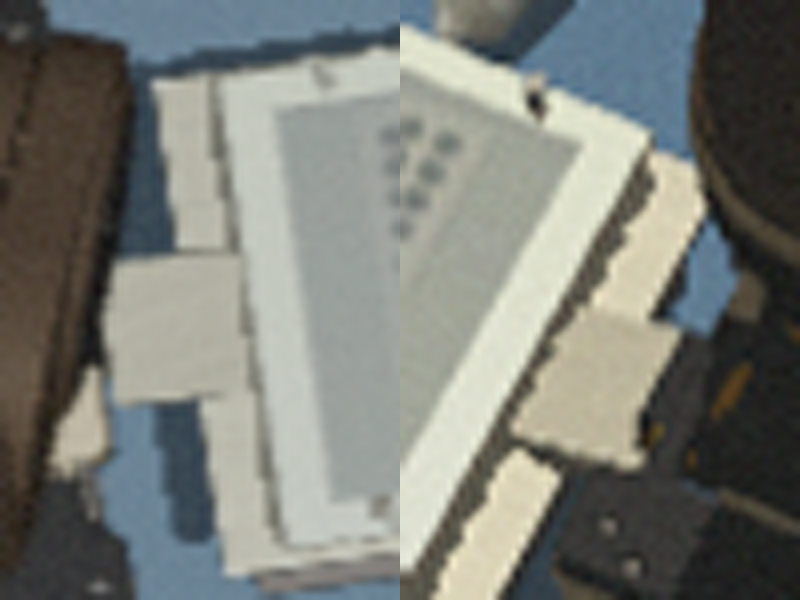

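The blade has reached the cover's seam, but the tool has tilted slightly nose-down and is pressing harder on the ledge. I'll ease the downward press and keep pushing.

carry_out:
  increments: [0,0,0.6,-0.008,-0.001,0,0.27,-1.98,0,0,0,0,0.27,-1.98,0,0,0,0,0,0,0,0,0,0]

```text
clock: 11.8
position: [0.5274, 0.1983, 0.0761]
ee_rot: [2.06, 2.37, -0.001]
force: [-1.9, 15.8, 2.6]
width: 0.282
gripper_force: 60.0
```

Run:
```python
from h import *
o,h,zz=head();print(o['position'],h,zz,o['force'],o['ft_torque'],st(o['position']))
```

```text
[0.52738541 0.19827386 0.07612305] -82.01101365703695 [ 6.0e-04 -1.5e-03 -1.0e+00] [-1.91753347 15.76261084  2.63136408] [ 3.53937668  0.44271504 -0.01984446] [  1.  143.5]
```

carry_out:
  increments: [0.27,-1.98,0,0,0,0,0.27,-1.98,0,0,0,0,0.27,-1.98,0,0,0,0,0,0,0,0,0,0]

```text
clock: 12.3
position: [0.5282, 0.1922, 0.0762]
ee_rot: [2.06, 2.37, -0.001]
force: [-0.7, 16.5, 4.4]
width: 0.281
gripper_force: 60.0
```

Run:
```python
from h import *
o,h,zz=head();print(o['position'],h,zz,o['force'],o['ft_torque'],st(o['position']))
```

```text
[0.52819425 0.19224767 0.07615334] -82.0159319875681 [ 5.0e-04 -1.5e-03 -1.0e+00] [-0.73729347 16.46860614  4.35955975] [3.42475175 0.48923965 0.05462086] [  1.  137.4]
```

carry_out:
  increments: [0.34,-2.4,0,0,0,0,0,0,0,0,0,0]

```text
clock: 12.55
position: [0.5285, 0.1899, 0.0761]
ee_rot: [2.06, 2.37, -0.001]
force: [-1.8, 16.0, 3.7]
width: 0.28
gripper_force: 60.0
```

```bash
cat >> h.py <<'E'
def lifts(a,b):
    """lift (mm) at stage points of cover top from template shift between scene frames a (closed-ish) and b"""
    A=cv2.cvtColor(a,6).astype(np.float32);B=cv2.cvtColor(b,6).astype(np.float32);out=[]
    for x,y in ((-70,63),(-72,42),(72,55),(72,-55),(-72,-55),(-72,-63),(-55,0)):
        p=C+ex*x/1e3+ey*y/1e3
        u=np.array(proj('scene',[*p,.088]));d=np.array(proj('scene',[*p,.093]))-u
        i,j=np.round(u).astype(int);w=8
        t=A[j-w:j+w+1,i-w:i+w+1];s=B[j-w-8:j+w+9,i-w-8:i+w+9]
        r=cv2.matchTemplate(s,t,cv2.TM_CCOEFF_NORMED);k=np.unravel_index(r.argmax(),r.shape)
        try:
            M,cc=np.eye(2,3,dtype=np.float32),0
            M[:,2]=[k[1]-8,k[0]-8]
            cc,M=cv2.findTransformECC(t,B[j-w:j+w+1,i-w:i+w+1] if 0 else cv2.warpAffine(B,np.float32([[1,0,-(i-w)],[0,1,-(j-w)]]),(2*w+1,2*w+1)),M,cv2.MOTION_TRANSLATION)
            sh=M[:,2]
        except cv2.error: sh=np.array([k[1]-8,k[0]-8])
        out.append((x,y,np.round(sh,2).tolist(),round(float(5*sh@d/(d@d)),2),round(float(r.max()),2)))
    return out
E
python3 - <<'E'
from h import *
o,h,zz=head();print(o['position'],h,zz,o['force'],st(o['position']))
b=snap('scene','s3.png')
for r in lifts(cv2.imread('pics/s0.png'),b):print(r)
E
```

```text
[0.52854599 0.18985848 0.07614903] -82.01406311782954 [ 5.0e-04 -1.6e-03 -1.0e+00] [-1.78498348 15.98300262  3.68882446] [  1. 135.]
(-70, 63, [0.41999998688697815, -0.7599999904632568], 3.47, 0.71)
(-72, 42, [-0.10000000149011612, -1.0499999523162842], 4.52, 0.96)
(72, 55, [-0.20000000298023224, -0.8500000238418579], 4.25, 0.95)
(72, -55, [-0.029999999329447746, -0.05999999865889549], 0.31, 0.99)
(-72, -55, [-0.05000000074505806, -0.25], 1.04, 0.99)
(-72, -63, [-0.10999999940395355, -0.1899999976158142], 0.83, 0.99)
(-55, 0, [0.23000000417232513, -0.5099999904632568], 2.21, 0.92)
```

carry_out:
  increments: [-0.7,4.95,0,0,0,0,-0.7,4.95,0,0,0,0,-0.7,4.95,0,0,0,0,-0.7,4.95,0,0,0,0,-0.7,4.95,0,0,0,0,-0.7,4.95,0,0,0,0,-0.7,4.95,0,0,0,0,0,0,15,0.008,0.001,0,0,0,25,0,0,0,0,0,20,0,0,0]

```text
clock: 13.85
position: [0.5244, 0.2187, 0.1378]
ee_rot: [2.067, 2.365, 0.002]
force: [-0.1, -0.4, -1.0]
width: 0.279
gripper_force: 60.0
```

carry_out:
  increments: [0.2,-16.4,0,0,0,-0.157,0.2,-16.4,0,0,0,-0.157,0.2,-16.4,0,0,0,-0.157,0.2,-16.4,0,0,0,-0.157,0.2,-16.4,0,0,0,-0.157,0.2,-16.4,0,0,0,-0.157,0.2,-16.4,0,0,0,-0.157,0.2,-16.4,0,0,0,-0.157,0.2,-16.4,0,0,0,-0.157,0.2,-16.4,0,0,0,-0.157,0.2,-16.4,0,0,0,-0.157,0.2,-16.4,0,0,0,-0.157,0.2,-16.4,0,0,0,-0.157,0.2,-16.4,0,0,0,-0.157,0.2,-16.4,0,0,0,-0.157,0.2,-16.4,0,0,0,-0.157,0.2,-16.4,0,0,0,-0.157,0.2,-16.4,0,0,0,-0.157,0.2,-16.4,0,0,0,-0.157,0.2,-16.4,0,0,0,-0.157]

```text
clock: 16.35
position: [0.5281, -0.1094, 0.1368]
ee_rot: [-2.362, 2.07, -0.0]
force: [-0.6, 0.2, -0.1]
width: 0.274
gripper_force: 60.0
```

Run:
```python
from h import *
o,h,zz=head();print(o['position'],h,'want',7.85-262+180,zz,o['force'],st(o['position']),o['joints'])
b=snap('scene','s4.png');snap('top','t4.png')
for r in lifts(cv2.imread('pics/s0.png'),b):print(r)
```

```text
[ 0.52805918 -0.10939418  0.13677189] -262.4584347728695 want -74.15 [ 7.e-04  6.e-04 -1.e+00] [-0.63178768  0.2248917  -0.08631645] [ -40.4 -161.4] [-0.70003562  0.73991263  1.30628587  1.95217488 -0.81073853  1.1169454
 -2.05885356]
(-70, 63, [-0.2199999988079071, -1.0199999809265137], 4.38, 0.94)
(-72, 42, [-0.11999999731779099, -1.1200000047683716], 4.83, 0.96)
(72, 55, [-4.349999904632568, -7.869999885559082], 39.8, 0.83)
(72, -55, [-4.539999961853027, 6.210000038146973], -24.26, 0.72)
(-72, -55, [0.7099999785423279, -0.2199999988079071], 0.74, 0.95)
(-72, -63, [0.75, -0.05000000074505806], -0.05, 0.97)
(-55, 0, [-0.17000000178813934, -0.7300000190734863], 3.16, 0.92)
```

carry_out:
  increments: [0,0,-20,0,0,0.006,0,0,-20,0,0,0,0,0,-10,0,0,0,0,0,-5,0,0,0,0,0,-3,0,0,0,0,0,-1,0,0,0,0,0,-0.6,0,0,0,0,0,0,0,0,0]

```text
clock: 17.45
position: [0.5281, -0.1089, 0.0765]
ee_rot: [-2.374, 2.057, -0.0]
force: [0.9, 0.5, -0.6]
width: 0.281
gripper_force: 60.0
```

Run:
```python
from h import *
o,h,zz=head();print(o['position'],h,zz,o['force'],st(o['position']))
t=snap('top','t5.png');s=snap('scene','s5.png')
def c(im,x,y): return cv2.resize(im[y:y+75,x:x+50],(400,600),interpolation=cv2.INTER_CUBIC)
cv2.imwrite('pics/m5.png',np.hstack([c(t,355,190),c(s,240,190)]))
```

```text
[ 0.52805721 -0.10891106  0.07653836] -261.82262194864677 [ 4.e-04  0.e+00 -1.e+00] [ 0.94117411  0.50592171 -0.55672488] [ -40.3 -160.9]
```

View pics/m5.png

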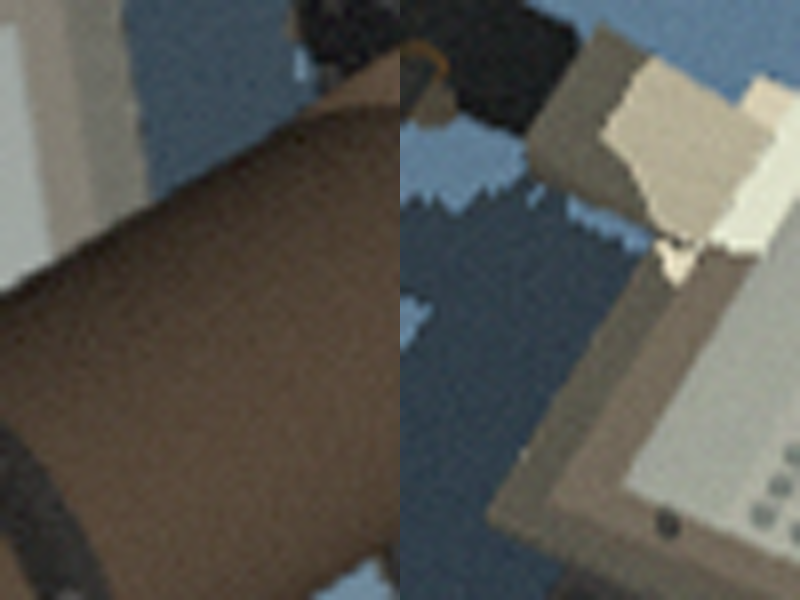

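carry_out:
  increments: [-0.54,3.96,0,0.008,0.001,0,-0.27,1.98,0,0,0,0,-0.27,1.98,0,0,0,0,-0.27,1.98,0,0,0,0,-0.27,1.98,0,0,0,0,-0.27,1.98,0,0,0,0,-0.27,1.98,0,0,0,0,-0.27,1.98,0,0,0,0,-0.27,1.98,0,0,0,0,-0.27,1.98,0,0,0,0,-0.27,1.98,0,0,0,0,0,0,0,0,0,0]

```text
clock: 19.05
position: [0.5246, -0.0874, 0.0764]
ee_rot: [-2.371, 2.058, 0.004]
force: [1.1, -9.0, -7.8]
width: 0.28
gripper_force: 60.0
```

Run:
```python
from h import *
o,h,zz=head();print(o['position'],h,zz,o['force'],st(o['position']))
```

```text
[ 0.52460345 -0.08737778  0.07636665] -261.9062030243946 [-5.0e-04  3.7e-03 -1.0e+00] [ 1.07115206 -9.00398027 -7.77500328] [ -40.8 -139.1]
```

carry_out:
  increments: [-0.27,1.98,-0.4,0,0,0,-0.27,1.98,0,0,0,0,-0.27,1.98,0,0,0,0,-0.27,1.98,0,0,0,0,-0.27,1.98,0,0,0,0,-0.27,1.98,0,0,0,0,0,0,0,0,0,0]

```text
clock: 19.92
position: [0.5232, -0.0758, 0.0763]
ee_rot: [-2.37, 2.058, 0.003]
force: [0.5, -10.0, -6.0]
width: 0.28
gripper_force: 60.0
```

Run:
```python
from h import *
o,h,zz=head();print(o['position'],h,zz,o['force'],st(o['position']))
b=snap('scene','s6.png')
for r in lifts(cv2.imread('pics/s0.png'),b):print(r)
```

```text
[ 0.52324342 -0.07577846  0.07627411] -261.92235817900064 [ 2.0e-04  3.5e-03 -1.0e+00] [  0.47869413 -10.01732753  -6.01812605] [ -40.5 -127.4]
(-70, 63, [0.009999999776482582, -0.949999988079071], 4.15, 0.95)
(-72, 42, [0.10999999940395355, -1.3899999856948853], 6.05, 0.96)
(72, 55, [-4.760000228881836, -7.420000076293945], 37.6, 0.83)
(72, -55, [-3, 5], -20.1, 0.72)
(-72, -55, [1.0700000524520874, -1.350000023841858], 5.32, 0.91)
(-72, -63, [4.409999847412109, -1.399999976158142], 4.41, 0.88)
(-55, 0, [0.9300000071525574, -1.1200000047683716], 4.79, 0.88)
```

carry_out:
  increments: [-0.27,1.98,-0.2,0,0,0,-0.27,1.98,0,0,0,0,-0.2,1.5,0,0,0,0,0,0,0,0,0,0]

```text
clock: 20.48
position: [0.5226, -0.0707, 0.0763]
ee_rot: [-2.37, 2.058, 0.003]
force: [0.9, -10.5, -4.0]
width: 0.282
gripper_force: 60.0
```

Run:
```python
from h import *
o,h,zz=head();print(o['position'],h,zz,o['force'],st(o['position']))
t=snap('top','t7.png');s=snap('scene','s7.png')
for r in lifts(cv2.imread('pics/s0.png'),s):print(r)
def c(im,x,y): return cv2.resize(im[y:y+100,x:x+130],(780,600),interpolation=cv2.INTER_CUBIC)
cv2.imwrite('pics/m7.png',c(s,235,195))
```

```text
[ 0.52264088 -0.07066292  0.07625584] -261.93910457371436 [ 6.0e-04  3.1e-03 -1.0e+00] [  0.94911185 -10.45145343  -3.96293909] [ -40.4 -122.3]
(-70, 63, [0.1899999976158142, -0.9100000262260437], 4.02, 0.94)
(-72, 42, [0.11999999731779099, -1.4500000476837158], 6.33, 0.94)
(72, 55, [-3.8499999046325684, -7.050000190734863], 35.66, 0.83)
(72, -55, [-6.940000057220459, 4.760000228881836], -15.61, 0.72)
(-72, -55, [2.2100000381469727, -1.6299999952316284], 6.2, 0.88)
(-72, -63, [5.96999979019165, -1.7599999904632568], 5.42, 0.84)
(-55, 0, [1.0299999713897705, -1.159999966621399], 4.94, 0.87)
```

View pics/m7.png

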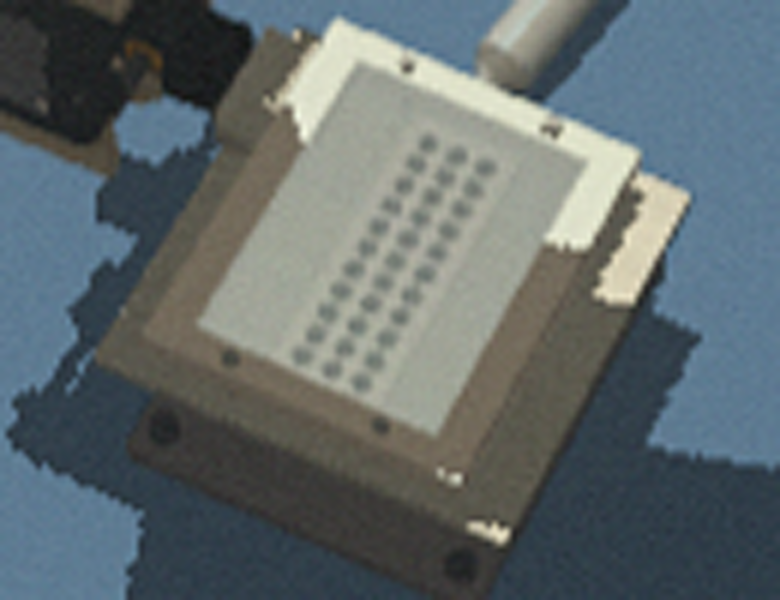

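The scene view shows the right edge up, with the arm's shadow across the cover. The four dark pins, at about (303,206), (327,216), (274,255) and (298,266), are better references than the shadowed edges, so I'll track those.

```bash
cat >> h.py <<'E'
PIN=((303.2,207.3),(326.8,217.3),(273.7,256.2),(298.3,267.2))
def spot(im,u,v,w=3):
    g=cv2.cvtColor(im,6).astype(float);i,j=int(round(u)),int(round(v));
    for _ in range(2):
        p=g[j-w:j+w+1,i-w:i+w+1];bg=np.percentile(p,55);k=np.clip(bg-15-p,0,None)
        ys,xs=np.mgrid[j-w:j+w+1,i-w:i+w+1];c=np.array([(k*xs).sum(),(k*ys).sum()])/max(k.sum(),1e-6)
        i,j=np.round(c).astype(int)
    return c
def pins(a,b):
    X=[];r=[]
    for u,v in PIN:
        p=spot(a,u,v);q=spot(b,u,v-1.3);P=onz('scene',*p,.0706+.0175)
        d=(np.array(proj('scene',P+[0,0,.005]))-np.array(proj('scene',P)))/5
        l=(q-p)@d/(d@d);y=st(P)[1];print(st(P),np.round(q-p,2),round(l,2));X.append([.5+y/120,.5-y/120]);r.append(l)
    print('L,R',np.linalg.lstsq(np.array(X),np.array(r),rcond=None)[0])
E
python3 - <<'E'
from h import *
a=cv2.imread('pics/s0.png')
for f in('s3','s4','s6','s7'):print(f);pins(a,cv2.imread(f'pics/{f}.png'))
E
```

```text
s3
[-70.1 -27.2] [ 0.12 -1.09] 4.62
[-70.8  32.9] [-0.2  -2.57] 11.09
[ 74.4 -27.7] [-0.07 -0.92] 4.32
[74.1 32. ] [-0.09 -0.59] 2.94
L,R [8.24179477 3.02258812]
s4
[-70.1 -27.2] [ 0.13 -1.18] 4.99
[-70.8  32.9] [-0.21 -2.59] 11.16
[ 74.4 -27.7] [ 0.4  -2.66] 12.1
[74.1 32. ] [ 0.49 -2.83] 13.71
L,R [14.17885707  6.47776072]
s6
[-70.1 -27.2] [ 0.43 -3.42] 14.45
[-70.8  32.9] [ 0.91 -2.84] 12.43
[ 74.4 -27.7] [ 0.21 -3.55] 16.39
[74.1 32. ] [ 0.37 -2.91] 14.14
L,R [12.27890946 16.60147483]
s7
[-70.1 -27.2] [-0.12 -1.23] 5.24
[-70.8  32.9] [ 0.95 -3.1 ] 13.56
[ 74.4 -27.7] [ 0.13 -3.32] 15.41
[74.1 32. ] [ 0.59 -3.28] 15.88
L,R [16.68645082  7.99714789]
```

carry_out:
  increments: [0.8,-5.9,0,0,0,0,0.8,-5.9,0,0,0,0,0.8,-5.9,0,0,0,0,0.8,-5.9,0,0,0,0,0.8,-5.9,0,0,0,0,0.8,-5.9,0,0,0,0,0.8,-5.9,0,0,0,0,0,0,15,-0.008,-0.001,0,0,0,25,0,0,0,0,0,20,0,0,0]

```text
clock: 21.82
position: [0.528, -0.1091, 0.1374]
ee_rot: [2.374, -2.057, 0.001]
force: [0.0, -1.1, -1.1]
width: 0.281
gripper_force: 60.0
```

carry_out:
  increments: [-0.2,16.2,0,0,0,0.157,-0.2,16.2,0,0,0,0.157,-0.2,16.2,0,0,0,0.157,-0.2,16.2,0,0,0,0.157,-0.2,16.2,0,0,0,0.157,-0.2,16.2,0,0,0,0.157,-0.2,16.2,0,0,0,0.157,-0.2,16.2,0,0,0,0.157,-0.2,16.2,0,0,0,0.157,-0.2,16.2,0,0,0,0.157,-0.2,16.2,0,0,0,0.157,-0.2,16.2,0,0,0,0.157,-0.2,16.2,0,0,0,0.157,-0.2,16.2,0,0,0,0.157,-0.2,16.2,0,0,0,0.157,-0.2,16.2,0,0,0,0.157,-0.2,16.2,0,0,0,0.157,-0.2,16.2,0,0,0,0.157,-0.2,16.2,0,0,0,0.157,-0.2,16.2,0,0,0,0.157]

```text
clock: 24.32
position: [0.5242, 0.2151, 0.1367]
ee_rot: [2.053, 2.376, 0.001]
force: [-0.5, 0.8, -0.3]
width: 0.281
gripper_force: 60.0
```

Run:
```python
from h import *
b=snap('scene','s8.png');snap('top','t8.png')
o,h,zz=head();print(o['clock'],o['position'],h,zz,o['force'],st(o['position']),o['joints'])
for r in lifts(cv2.imread('pics/s0.png'),b):print(r)
```

```text
24.425 [0.52400327 0.21668463 0.13650235] -81.67633222867892 [ 1.2e-03  7.0e-04 -1.0e+00] [-0.29776859  1.01982495 -1.27680149] [  0.2 162.2] [-0.79482334  0.45093442  0.42746115  1.85284662 -0.23561892  0.88610615
 -0.110001  ]
(-70, 63, [0.23000000417232513, -0.8899999856948853], 3.95, 0.94)
(-72, 42, [0.12999999523162842, -1.440000057220459], 6.29, 0.94)
(72, 55, [0.33000001311302185, -0.6800000071525574], 3.35, 0.93)
(72, -55, [0.6000000238418579, -0.8799999952316284], 3.45, 0.89)
(-72, -55, [0.4399999976158142, -1.899999976158142], 7.81, 0.96)
(-72, -63, [0.6899999976158142, -1.690000057220459], 6.84, 0.93)
(-55, 0, [1.0299999713897705, -1.149999976158142], 4.91, 0.87)
```

carry_out:
  increments: [0,0,-20,0,0,-0.006,0,0,-20,0,0,0,0,0,-10,0,0,0,0,0,-5,0,0,0,0,0,-3,0,0,0,0,0,-1.2,0,0,0,0,0,-1,0,0,0,0,0,0,0,0,0]

```text
clock: 25.42
position: [0.5242, 0.215, 0.0759]
ee_rot: [2.066, 2.366, 0.001]
force: [-0.5, -0.1, 0.2]
width: 0.28
gripper_force: 60.0
```

carry_out:
  increments: [0.54,-3.96,0,-0.008,-0.001,0,0.27,-1.98,0,0,0,0,0.54,-3.96,0,0,0,0,0.54,-3.96,0,0,0,0,0.54,-3.96,0,0,0,0,0.54,-3.96,0,0,0,0,0.27,-1.98,0,0,0,0,0.27,-1.98,0,0,0,0,0.27,-1.98,0,0,0,0,0,0,0,0,0,0]

```text
clock: 26.68
position: [0.5275, 0.19, 0.0759]
ee_rot: [2.061, 2.365, -0.005]
force: [-2.3, 9.0, 2.3]
width: 0.28
gripper_force: 60.0
```

Run:
```python
from h import *
o,h,zz=head();print(o['position'],h,zz,o['force'],st(o['position']))
```

```text
[0.52748237 0.18995776 0.07586072] -82.14020668911624 [ 0.0012 -0.0049 -1.    ] [-2.30716704  9.02463852  2.33284986] [ -0.  135.2]
```

carry_out:
  increments: [0.27,-1.98,0.2,0,0,0,0.27,-1.98,0,0,0,0,0.27,-1.98,0,0,0,0,0.27,-1.98,0,0,0,0,0.27,-1.98,0,0,0,0,0.27,-1.98,0,0,0,0,0.27,-1.98,0,0,0,0,0.27,-1.98,0,0,0,0,0,0,0,0,0,0]

```text
clock: 27.8
position: [0.5297, 0.1759, 0.0761]
ee_rot: [2.06, 2.368, -0.002]
force: [-1.1, 13.8, 1.8]
width: 0.281
gripper_force: 60.0
```

Run:
```python
from h import *
o,h,zz=head();print(o['position'],h,zz,o['force'],st(o['position']))
b=snap('scene','s9.png')
for r in lifts(cv2.imread('pics/s0.png'),b):print(r)
```

```text
[0.52965689 0.17589757 0.07613124] -82.0534672351245 [ 0.0015 -0.0032 -1.    ] [-1.1019117  13.77363341  1.83140321] [  0.2 121. ]
(-70, 63, [-1.9299999475479126, -4.809999942779541], 20.29, 0.59)
(-72, 42, [-5.800000190734863, -5.349999904632568], 21.89, 0.7)
(72, 55, [-0.019999999552965164, -1.7000000476837158], 8.48, 0.9)
(72, -55, [0.5799999833106995, -0.9800000190734863], 3.94, 0.87)
(-72, -55, [0.2199999988079071, -2.0799999237060547], 8.63, 0.95)
(-72, -63, [0.7300000190734863, -1.8799999952316284], 7.58, 0.93)
(-55, 0, [1.1100000143051147, -1.9900000095367432], 8.57, 0.85)
```

carry_out:
  increments: [0.27,-1.98,0,0,0,0,0.27,-1.98,0,0,0,0,0.17,-1.2,0,0,0,0,0,0,0,0,0,0]

```text
clock: 28.35
position: [0.5304, 0.1709, 0.0762]
ee_rot: [2.06, 2.368, -0.002]
force: [-2.3, 13.5, 1.7]
width: 0.28
gripper_force: 60.0
```

Run:
```python
from h import *
o,h,zz=head();print(o['position'],h,zz,o['force'],st(o['position']))
b=snap('scene','s10.png')
for r in lifts(cv2.imread('pics/s0.png'),b):print(r)
```

```text
[0.53038031 0.17087287 0.07617713] -82.04601556149709 [ 0.0015 -0.003  -1.    ] [-2.34399411 13.53610994  1.72187397] [  0.2 115.9]
(-70, 63, [-5, 6], -27.86, 0.57)
(-72, 42, [-8.84000015258789, -7.210000038146973], 29.3, 0.71)
(72, 55, [-0.38999998569488525, -2.0799999237060547], 10.42, 0.85)
(72, -55, [0.5099999904632568, -1.0199999809265137], 4.17, 0.87)
(-72, -55, [0.029999999329447746, -2.259999990463257], 9.43, 0.94)
(-72, -63, [0.6000000238418579, -2.0199999809265137], 8.23, 0.92)
(-55, 0, [1.4299999475479126, -1.840000033378601], 7.89, 0.85)
```

carry_out:
  increments: [0.2,-1.5,0,0,0,0,0,0,0,0,0,0]

```text
clock: 28.65
position: [0.5303, 0.1708, 0.0762]
ee_rot: [2.059, 2.37, -0.001]
force: [-2.3, 17.0, 1.8]
width: 0.279
gripper_force: 60.0
```

carry_out:
  increments: [-0.8,5.9,0,0,0,0,-0.8,5.9,0,0,0,0,-0.8,5.9,0,0,0,0,-0.8,5.9,0,0,0,0,-0.8,5.9,0,0,0,0,-0.8,5.9,0,0,0,0,-0.8,5.9,0,0,0,0,-0.8,5.9,0,0,0,0,0,0,15,0.008,0.001,0,0,0,25,0,0,0,0,0,20,0,0,0]

```text
clock: 30.02
position: [0.5248, 0.2115, 0.1376]
ee_rot: [2.067, 2.365, 0.002]
force: [-0.1, -0.5, -1.3]
width: 0.282
gripper_force: 60.0
```

carry_out:
  increments: [0.2,-16.2,0,0,0,-0.157,0.2,-16.2,0,0,0,-0.157,0.2,-16.2,0,0,0,-0.157,0.2,-16.2,0,0,0,-0.157,0.2,-16.2,0,0,0,-0.157,0.2,-16.2,0,0,0,-0.157,0.2,-16.2,0,0,0,-0.157,0.2,-16.2,0,0,0,-0.157,0.2,-16.2,0,0,0,-0.157,0.2,-16.2,0,0,0,-0.157,0.2,-16.2,0,0,0,-0.157,0.2,-16.2,0,0,0,-0.157,0.2,-16.2,0,0,0,-0.157,0.2,-16.2,0,0,0,-0.157,0.2,-16.2,0,0,0,-0.157,0.2,-16.2,0,0,0,-0.157,0.2,-16.2,0,0,0,-0.157,0.2,-16.2,0,0,0,-0.157,0.2,-16.2,0,0,0,-0.157,0.2,-16.2,0,0,0,-0.157]

```text
clock: 32.52
position: [0.5286, -0.1125, 0.1366]
ee_rot: [-2.362, 2.069, 0.0]
force: [0.4, -0.1, -0.5]
width: 0.278
gripper_force: 60.0
```

Run:
```python
from h import *
b=snap('scene','s11.png');snap('top','t11.png')
o,h,zz=head();print(o['clock'],o['position'],h,zz,o['force'],st(o['position']),o['joints'])
for r in lifts(cv2.imread('pics/s0.png'),b):print(r)
```

```text
32.625 [ 0.52831603 -0.11391544  0.13665768] -262.420712699747 [ 1.e-03 -3.e-04 -1.e+00] [ 0.67889526 -0.21426248 -1.33301047] [ -40.7 -165.9] [-0.67575544  0.70173987  1.25194137  1.94909088 -0.76852755  1.08048912
 -2.09586108]
(-70, 63, [-0.5899999737739563, -2.259999990463257], 9.66, 0.83)
(-72, 42, [-0.4099999964237213, -3.200000047683716], 13.79, 0.84)
(72, 55, [-6.800000190734863, -8.90999984741211], 45.33, 0.65)
(72, -55, [-3, 5], -20.1, 0.73)
(-72, -55, [0.009999999776482582, -2.319999933242798], 9.68, 0.94)
(-72, -63, [0.7599999904632568, -1.9500000476837158], 7.86, 0.92)
(-55, 0, [1.4800000190734863, -1.850000023841858], 7.93, 0.85)
```

carry_out:
  increments: [0,0,-20,0,0,0.006,0,0,-20,0,0,0,0,0,-10,0,0,0,0,0,-5,0,0,0,0,0,-3,0,0,0,0,0,-1.4,0,0,0,0,0,-1,0,0,0,0,0,0,0,0,0]

```text
clock: 33.62
position: [0.5286, -0.1123, 0.0758]
ee_rot: [-2.374, 2.057, -0.001]
force: [-1.0, 0.0, 3.9]
width: 0.278
gripper_force: 60.0
```

carry_out:
  increments: [-0.54,3.96,0,0.008,0.001,0,-0.54,3.96,0,0,0,0,-0.54,3.96,0,0,0,0,-0.54,3.96,0,0,0,0,-0.54,3.96,0,0,0,0,-0.54,3.96,0,0,0,0,-0.54,3.96,0,0,0,0,-0.54,3.96,0,0,0,0,-0.54,3.96,0,0,0,0,0,0,0,0,0,0]

```text
clock: 34.88
position: [0.5238, -0.0766, 0.0757]
ee_rot: [-2.37, 2.054, 0.008]
force: [0.1, -4.2, 7.4]
width: 0.277
gripper_force: 60.0
```

Run:
```python
from h import *
o,h,zz=head();print(o['position'],h,zz,o['force'],st(o['position']))
```

```text
[ 0.52384616 -0.07655209  0.07572833] -261.8213694015002 [-2.0e-04  7.5e-03 -1.0e+00] [ 0.11848454 -4.17464669  7.37245635] [ -40.  -128.3]
```

carry_out:
  increments: [-0.27,1.98,0.4,0,0,0,-0.27,1.98,0,0,0,0,-0.27,1.98,0,0,0,0,-0.27,1.98,0,0,0,0,-0.27,1.98,0,0,0,0,-0.27,1.98,0,0,0,0,-0.14,0.99,0,0,0,0,0,0,0,0,0,0]

```text
clock: 35.88
position: [0.5222, -0.0673, 0.0763]
ee_rot: [-2.37, 2.059, 0.001]
force: [1.4, -14.1, 1.1]
width: 0.281
gripper_force: 60.0
```

Run:
```python
from h import *
o,h,zz=head();print(o['position'],h,zz,o['force'],st(o['position']))
```

```text
[ 0.52220657 -0.06728126  0.07631637] -261.96277708325454 [ 0.001   0.0018 -1.    ] [  1.36837935 -14.07364784   1.1313161 ] [ -40.4 -118.9]
```

Another 3.5 mm takes it to about −115.4.

carry_out:
  increments: [-0.27,1.98,0,0,0,0,-0.2,1.5,0,0,0,0,0,0,0,0,0,0]

```text
clock: 36.25
position: [0.5218, -0.0638, 0.0763]
ee_rot: [-2.37, 2.059, 0.001]
force: [0.6, -13.8, 1.4]
width: 0.281
gripper_force: 60.0
```

Run:
```python
from h import *
o,h,zz=head();print(o['position'],h,zz,o['force'],st(o['position']))
```

```text
[ 0.52175431 -0.06375913  0.07633013] -261.95843611879 [ 0.0011  0.0018 -1.    ] [  0.59536739 -13.80497605   1.41131912] [ -40.4 -115.3]
```

carry_out:
  increments: [0.8,-5.9,0,0,0,0,0.8,-5.9,0,0,0,0,0.8,-5.9,0,0,0,0,0.8,-5.9,0,0,0,0,0.8,-5.9,0,0,0,0,0.8,-5.9,0,0,0,0,0.8,-5.9,0,0,0,0,0.8,-5.9,0,0,0,0,0,0,15,-0.008,-0.001,0,0,0,25,0,0,0,0,0,20,0,0,0]

```text
clock: 37.62
position: [0.5277, -0.1077, 0.1372]
ee_rot: [2.373, -2.057, 0.002]
force: [0.3, -0.3, -1.9]
width: 0.279
gripper_force: 60.0
```

carry_out:
  increments: [-1.85,-7,0,0,0,0.1553,-1.85,-7,0,0,0,0.1553,-1.85,-7,0,0,0,0.1553,-1.85,-7,0,0,0,0.1553,-1.85,-7,0,0,0,0.1553,-1.85,-7,0,0,0,0.1553,-1.85,-7,0,0,0,0.1553,-1.85,-7,0,0,0,0.1553,-1.85,-7,0,0,0,0.1553,-1.85,-7,0,0,0,0.1553,-1.85,-7,0,0,0,0.1553,-1.85,-7,0,0,0,0.1553,-1.85,-7,0,0,0,0.1553,-1.85,-7,0,0,0,0.1553,-1.85,-7,0,0,0,0.1553,-1.85,-7,0,0,0,0.1553,-1.85,-7,0,0,0,0.1553,-1.85,-7,0,0,0,0.1553,-1.85,-7,0,0,0,0.1553,-1.85,-7,0,0,0,0.1553]

```text
clock: 40.12
position: [0.4904, -0.2483, 0.1363]
ee_rot: [2.094, 2.341, -0.002]
force: [0.1, -0.8, -1.2]
width: 0.274
gripper_force: 60.0
```

carry_out:
  increments: [-1.85,-7,0,0,0,0.1553,-1.85,-7,0,0,0,0.1553,-1.85,-7,0,0,0,0.1553,-1.85,-7,0,0,0,0.1553,-1.85,-7,0,0,0,0.1553,-1.85,-7,0,0,0,0.1553,-1.85,-7,0,0,0,0.1553,-1.85,-7,0,0,0,0.1553,-1.85,-7,0,0,0,0.1553,-1.85,-7,0,0,0,0.1553,0,0,0,0,0,0]

```text
clock: 41.5
position: [0.4715, -0.3187, 0.136]
ee_rot: [0.135, -3.138, 0.002]
force: [0.1, 0.6, -0.1]
width: 0.279
gripper_force: 60.0
```

Run:
```python
from h import *
b=snap('scene','s12.png');snap('top','t12.png')
o,h,zz=head();print(o['clock'],o['position'],h,zz,o['force'],o['joints'])
for r in lifts(cv2.imread('pics/s0.png'),b):print(r)
cv2.imwrite('pics/m12.png',np.vstack([cv2.resize(x[195:295,240:370],(520,400),interpolation=cv2.INTER_CUBIC)[:300] if 0 else cv2.resize(x[198:294,246:358],(350,300),interpolation=cv2.INTER_CUBIC) for x in (cv2.imread('pics/s0.png'),b)]))
```

```text
41.6 [ 0.47201299 -0.31752133  0.13592937] 4.873259648228782 [-2.e-04 -6.e-04 -1.e+00] [ 1.05353279  1.55479168 -1.39435216] [ 0.50429539  0.43643325 -0.00880972  1.82074275  0.00559621  0.88434048
  2.14861559]
(-70, 63, [-0.23999999463558197, -1.7300000190734863], 7.47, 0.81)
(-72, 42, [-0.27000001072883606, -2.869999885559082], 12.36, 0.85)
(72, 55, [-0.1899999976158142, -2.0999999046325684], 10.45, 0.87)
(72, -55, [0.9399999976158142, -1.159999966621399], 4.44, 0.82)
(-72, -55, [1.1699999570846558, -2.4600000381469727], 9.97, 0.91)
(-72, -63, [3.240000009536743, -2.2300000190734863], 8.26, 0.91)
(-55, 0, [2.0199999809265137, -2.1500000953674316], 9.2, 0.84)
```

View pics/m12.png

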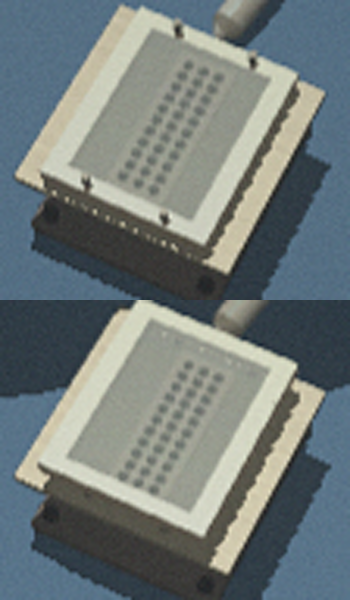

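Run:
```python
from h import *
a,b=[cv2.GaussianBlur(cv2.cvtColor(cv2.imread(f'pics/{f}.png'),6),(3,3),0).astype(float) for f in('s0','s12')]
def edge(g,P,d):
    # sub-pixel position along d (px per m, upward) of bright->dark crossing
    u=np.array(proj('scene',P));n=-d/np.linalg.norm(d);s=np.arange(-6.5,5,.1)   # n: image-down
    q=(u+np.outer(s,n)).astype(np.float32);v=cv2.remap(g.astype(np.float32),q[:,0].reshape(1,-1),q[:,1].reshape(1,-1),1)[0]
    gr=np.gradient(v);k=gr.argmin();m=slice(max(k-8,0),k+9);w=np.clip(-gr[m],0,None);return (s[m]*w).sum()/w.sum(),-gr[k]
X=[];r=[]
for y in np.arange(-58,59,4.):
    p=C+ex*.075+ey*y/1e3;P=np.array([*p,.088]);d=np.array(proj('scene',P+[0,0,.01]))-proj('scene',P)
    e0,c0=edge(a,P,d);e1,c1=edge(b,P,d);l=(e0-e1)/np.linalg.norm(d)*10;X.append([.5+y/120,.5-y/120]);r.append(l)
print(np.round(r,1))
from scipy.optimize import least_squares
X=np.array(X);r=np.array(r);print('L,R',least_squares(lambda q:X@q-r,[10,10],loss='soft_l1',f_scale=.5).x)
```

```text
[-10.5   9.9   9.9  14.6  15.4   9.2   9.6  14.   -9.1  14.7  15.8  14.
  16.   11.2   8.5  13.5  11.3  10.5  10.2  14.9  12.4   8.3  14.6  -4.
  16.8  14.7   8.8  14.7  14.2  10.4]
L,R [14.02785602  9.71965985]
```

Run:
```python
from h import *
a,b=[cv2.cvtColor(cv2.imread(f'pics/{f}.png'),6).astype(np.float32) for f in('s0','s12')]
X=[];r=[]
for u,v in((150,33),(275,82),(187,220),(72,165)):
    u,v=246+u/3.125,198+v/3.125;i,j=round(u),round(v);w=5
    P=onz('scene',u,v,.088);y=st(P)[1];d=(np.array(proj('scene',P+[0,0,.01]))-proj('scene',P))/10
    t=cv2.resize(a[j-w:j+w+1,i-w:i+w+1],None,fx=8,fy=8,interpolation=2);s=cv2.resize(b[j-w-6:j+w+7,i-w-6:i+w+7],None,fx=8,fy=8,interpolation=2)
    m=cv2.matchTemplate(s,t,5);k=np.unravel_index(m.argmax(),m.shape);sh=np.array([k[1],k[0]])/8-6
    print(st(P),sh,round(m.max(),2),d,sh@d/(d@d));X.append([.5+y/120,.5-y/120]);r.append(sh@d/(d@d))
print(np.linalg.lstsq(np.array(X),np.array(r),rcond=None)[0])
```

```text
[-56.9 -43.7] [-0.5 -3. ] 0.99 [-0.01536126 -0.23565997] 12.814060649355428
[-59.8  54.8] [-0.25 -2.75] 0.95 [ 0.01398474 -0.22779447] 11.959833156218151
[64.9 47.5] [-0.375 -2.625] 0.99 [-0.00727612 -0.20403239] 12.914724128508176
[ 62.4 -42.8] [-0.75 -2.75] 0.69 [-0.03525767 -0.21410214] 13.06684730061483
[12.36986784 13.05282621]
```

Template matching on the window corners gives lifts of about 12.4 mm (left) and 13.1 mm (right), both above 10 mm. Now I'll lay the wedge back in the tray.

carry_out:
  increments: [1,-2.5,-35,0,0,0,0,0,-35,0,0,0,0,0,-25,0,0,0,0,0,-15,0,0,0,0,0,-7,0,0,0,0,0,-4,0,0,0,0,0,-2,0,0,0,0,0,-1.5,0,0,0,0,0,0,0,0,0]

```text
clock: 42.72
position: [0.4733, -0.32, 0.0115]
ee_rot: [-0.14, 3.138, -0.0]
force: [0.2, -0.2, -0.8]
width: 0.277
gripper_force: 60.0
```

carry_out:
  increments: [0,0,-0.6,0,0,0,0,0,-0.6,0,0,0,0,0,0,0,0,0]

```text
clock: 43.1
position: [0.4732, -0.3198, 0.0101]
ee_rot: [-0.14, 3.138, -0.0]
force: [-0.4, -0.2, 0.6]
width: 0.281
gripper_force: 60.0
```

carry_out:
  increments: [0,0,0,0,0,0,0,0,0,0,0,0,0,0,0,0,0,0,0,0,0,0,0,0]
  grip: 0.45

```text
clock: 43.6
position: [0.4732, -0.3198, 0.01]
ee_rot: [0.14, -3.138, -0.0]
force: [-0.6, 0.4, 0.3]
width: 0.545
gripper_force: 0.0
```

carry_out:
  increments: [0,0,5,0,0,0,0,0,15,0,0,0,0,0,30,0,0,0,0,0,40,0,0,0,0,0,40,0,0,0,0,0,40,0,0,0,-20,-40,0,0,0,0,-20,-40,0,0,0,0,-20,-40,0,0,0,0,0,0,0,0,0,0]

```text
clock: 44.85
position: [0.41, -0.4439, 0.1812]
ee_rot: [0.13, -3.138, 0.004]
force: [0.7, -0.2, 0.4]
width: 0.552
gripper_force: 0.0
```

Run:
```python
from h import *
t=snap('top','t13.png');s=snap('scene','s13.png')
o=readout.observe();print(o['clock'],o['position'])
cv2.imwrite('pics/m13.png',np.vstack([cv2.resize(s[115:340,120:420],(800,600))]))
```

```text
44.95 [ 0.41300316 -0.43990796  0.18082923]
```

View pics/m13.png

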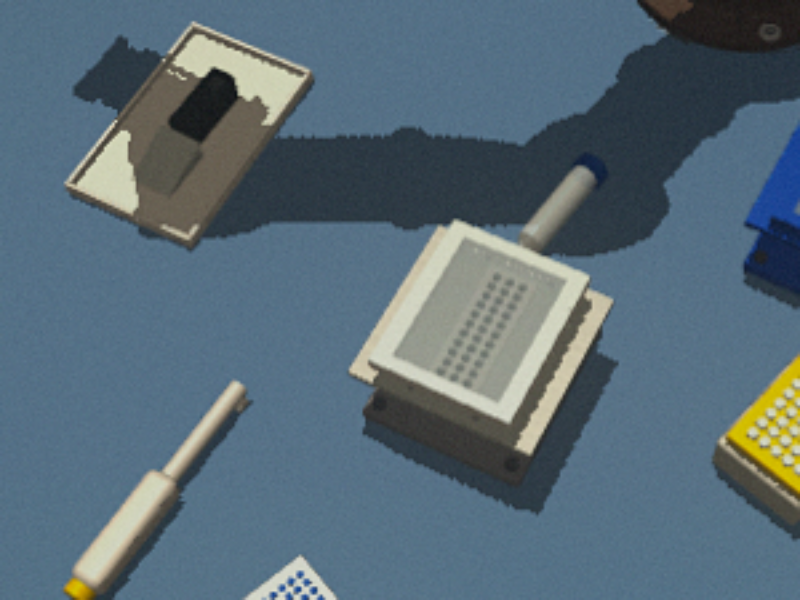

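The wedge lies flat in the tray at about (190,125) in this crop, the cover is raised, and the tube and pipette look undisturbed. I'm handing the job in.

```bash
python3 -c "
from cell import arm
print(arm.sign_off())"
```

```text
the job is handed in; nothing more can be done
None
```

The job is handed in at about 45 s: by camera estimate the left edge is up about 12 mm and the right about 13 mm, with neither appearing over 7 mm ahead of the other; the wedge is back flat in the tray, and the pipette, tube and cap were not touched.

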